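Build the tiffin-tin column and hover the last tin over it

TASK

Pick up the closed tin with the red lid and stack it squarely on the all-steel tin, then let go of it. Then take the tin with the yellow lid, lift it over the top of the low utensil rail and hold it about 15 mm above the red lid, level, lined up squarely with the column and still, never letting it touch the column, so that a paper divider can be slipped in between. Finish while still holding the yellow tin there: do not put it down; do not touch the rail, and leave the tumbler, the round tiffin and the spice carousel as they are.

Things in the scene. Friction and masses are not known exactly. Their poses are not given: they have to be found in the camera images.
- base_tin: closed rectangular all-steel tin, the foot of the column: 95 long (its x) x 60 wide (its y) x 60 high mm, flat top, about 0.6 kg, loose on the ledge. Origin at the centre of its underside, z up. It stands on the other side of the rail from the two lidded tins (right of the rail, -y)
- red_tin: closed rectangular steel tin with a bright red flat lid: 95 long (its x) x 60 wide (its y) x 50 high mm, smooth vertical sides, about 0.25 kg, loose on the ledge left of the rail (+y). Origin at the centre of its underside, z up. Turned half round it is the same
- yellow_tin: the same tin with a bright yellow flat lid: 95 long (its x) x 60 wide (its y) x 50 high mm, about 0.25 kg, loose on the ledge left of the rail (+y). Origin at the centre of its underside, z up. It and the red tin may swap places
- rail: low aluminium utensil rail fixed on the ledge between the tins and the column: wooden foot 320 x 44 x 12 mm, two posts and a round bar 312 long along its x, top of the bar 150 mm above the ledge, small measuring spoons hanging below the bar. Origin at the centre of its underside, z up
- tumbler: green glass tumbler, 72 mm across, 115 high, loose; bystander. Origin at the centre of its underside, z up
- tiffin: closed round steel tiffin, 116 mm across (122 over its side straps), 130 high, loose; bystander. Origin at the centre of its underside, z up
- carousel_base: fixed round black foot of the plastic spice carousel; bystander. The carousel on it is 144 mm across and 141 high to the top of its knob, and turns freely. Origin at the centre of its underside, z up
- carousel_jar (a point): top centre of the carousel's red jar, 48 mm off the carousel's axis and 85 mm above the ledge; shows whether the carousel was turned
Things that resemble listed ones, but are neither listed nor needed, are in the scene too. Leave any purple look-alike of the red_tin alone.

How it is judged:
On the way, in this order (a step that is already met when the one before it is completed fails the run):
1. the red tin stands squarely on the steel tin, released and at rest (horizontal distance between red_tin and base_tin below 0.008 m and angle between the x axis of red_tin and the x axis of base_tin, either way round below 0.12 rad and z of red_tin in the frame of base_tin between 0.057 and 0.064 m and angle between red_tin's own z axis and vertical below 0.06 rad and linear speed of red_tin below 0.02 m/s and contact force between red_tin and the fingers below 0.1 N), for 0.2 s.
2. the yellow tin passes over the top of the rail (z of yellow_tin in the frame of rail above 0.15 m and y of yellow_tin in the frame of rail between -0.035 and 0.035 m and x of yellow_tin in the frame of rail between -0.18 and 0.18 m).
At the end, for the whole second after the job is handed in: Yellow tin held still in the fingers, underside 6 to 26 mm above the red lid, not touching it, within 8 mm and 0.12 rad of the red tin, tilt under 0.08 rad; red tin released on the steel tin within 8 mm and 0.12 rad; steel tin upright on the ledge (all of step 1 and horizontal distance between yellow_tin and red_tin below 0.008 m and angle between the x axis of yellow_tin and the x axis of red_tin, either way round below 0.12 rad and z of yellow_tin in the frame of red_tin between 0.056 and 0.076 m and angle between yellow_tin's own z axis and vertical below 0.08 rad and linear speed of yellow_tin below 0.015 m/s and contact force between yellow_tin and the fingers above 2 N and contact force between yellow_tin and red_tin below 0.05 N and height (world z) of base_tin below 0.005 m and angle between base_tin's own z axis and vertical below 0.06 rad); the arm keeps its last pose, push and grip.
It fails at once if the yellow tin touches the red tin or the steel tin (contact force between yellow_tin and red_tin above 0.3 N or contact force between yellow_tin and base_tin above 0.3 N).
It fails at once if the utensil rail is touched (contact force between rail and anything else above 1 N).
It fails at once if the tumbler, the round tiffin or the carousel is moved (over 20 mm) (distance of any of tumbler, tiffin, carousel_jar from where it was at the start of the episode above 0.02 m).
It also fails if it takes over 67 s, if anything falls off the work surface, if the arm or the gripper's body presses on something with over 40 N, if the wrist force passes 120 N, or if a joint passes its speed limit or range.

ROBOT

A 6-joint arm with a two-finger parallel gripper is mounted at the origin on the work surface. World frame = base frame: x ahead of the robot, y to its left, z up, the work surface at z = 0. Lengths are in m, angles in rad, forces in N, time in s.
With the tool pointing down it reaches from about 0.35 to 0.975 m from the base axis. Payload 4.9 kg.
Tool frame: the origin (TCP) lies midway between the tips of the shut fingers; the grasp point (between the pads) lies 19 mm behind it; z points along the fingers, y is the line along which they close (so a half turn about z gives the same grasp; the last joint's range is limited). The gripper opens to 85 mm and grips with 20 to 120 N. Pads are 22 mm wide; open, the fingers measure 114 mm over their backs; the gripper's body (76 mm by 85 mm) begins 54 mm behind the grasp point. The pads swing forward as they close: fully open they stand 13 mm farther back than shut.
Start: joints at [-1.352, 0.053, 1.613, -0, 1.476, -0.119], TCP at [0.207, -0.59, 0.231] pointing down, gripper open.
Joint ranges: [-3.01, 3.01], [-1.01, 2.22], [0.06, 2.58], [-1.02, 4.17], [0.09, 2.62], [-3.14, 3.14]. Speed limits (rad/s): [2.57, 2.57, 3.14, 3.14, 3.14, 3.14].

INTERFACE

Orientations are given as a unit quaternion [w, x, y, z].
In Python, from plant import * gives the robot as it stands.
- The arm moves only by the tool jog_arm, never from a script. Its argument "targets" is a list of rows, each a list of 3 entries, a list of its own where there are three numbers: the shift along the tool's x, y, z in units of 25 mm (1.0 is 25 mm), then the turn, a rotation vector about the tool's x, y, z in units of 8 degrees (1.0 is 8 degrees), then the opening in per cent of the stroke, from 0 (shut) to 100 (fully open). A call has 1 to 8 rows; each row is the pose to reach, as a shift and turn from the pose commanded when the call began, along the tool's axes at that moment; what a row does not reach only later rows make up. A row lasts 1/8 s, in which the tool goes at most 62.5 mm and 10.7 degrees, less where a joint would pass 70% of its speed; a pose out of reach is approached as far as the arm can. A call with a gripper value outside its range is refused whole. The fingers move at their own pace and stop on an object; the grip force is fixed at half the most. Time passes only in rows, so rows that repeat a pose let the fingers close. It gives the time, the measured TCP pose, the force, the opening and the grip force at its end, in the units of the state.
- state(): the state, without advancing time (a new reading comes with each control period).
- grab_frame(name): name is "scene" or "top" or "wrist"; returns (picture, depth): 384x512x3 uint8, red, green, blue; 384x512 float32, m along the optical axis (not along the pixel's ray), 0 where there is no reading.
- camera_params(name): a dict with "fovy" (degrees; the focal length in pixels is half the picture's height over the tangent of half this angle, whatever the lens; pixels are square), "cx", "cy" (the principal point, pixels), "rvec" (rotation vector, rad) and "tvec" (3), from world to camera coordinates, as OpenCV has them; the wrist camera has in their place "hand_eye" (4x4, takes a point from camera to tool coordinates, whose origin is the TCP and whose axes are the flange's). Camera axes: x right, y down, z forward; pixel columns grow to the right and rows downward; lengths in m; the calibration is good to about 2 mm. A picture is of the moment at which its call begins: read the wrist's pose just before it. camera_params takes no time and is no camera call.
- job_done(): hands the job in; it is judged then, once.
The state is a dict: "time": time; "joint_pos": joint angles; "joint_vel": joint speeds; "joint_efforts": joint torques, N m; "tool_pos": TCP position; "tool_rot": TCP orientation; "contact_force": force on the tool from outside, world axes, zero at the start; "ft_torque": the same for the moment, N m; "gripper_width": opening from 0.0 (shut) to 1.0 (fully open); "grasp_force": force on a finger pad.
Only numpy, scipy, OpenCV 4.12 (cv2) and the standard library are available. Lean on these libraries where they do the work, as an engineer would, in place of code of your own. Each camera call takes 0.05 s, during which the arm holds its last target. There are 200 camera calls.

## Working session

There is one attempt and no reset: what is moved stays moved. The work goes in short steps, Python scripts to look and compute and a tool call to move; the robot and the scene stay as the last step left them, time stands still between calls to the robot, and variables do not carry over. Pictures are saved under pics/ and viewed, at most 10 in all, crops included, and the job is handed in when it is done.

Besides the shell and the picture viewer there is one more tool, called after "Request:" by a JSON object that holds its "fn" and its "kwargs", one argument or row to a line. jog_arm: Moves the arm, as the interface text tells. Its arguments: {"type":"object","properties":{"targets":{"type":"array"}},"required":["targets"]}

```bash
mkdir -p pics
cat > h.py <<'E'
from plant import *
import numpy as np, cv2
from scipy.spatial.transform import Rotation as R
def cam(name, st=None):
    p=camera_params(name); f=192/np.tan(np.radians(p['fovy'])/2)
    if name=='wrist':
        st=st or state(); q=st['tool_rot']; T=np.eye(4); T[:3,:3]=R.from_quat([q[1],q[2],q[3],q[0]]).as_matrix(); T[:3,3]=st['tool_pos']
        M=T@np.array(p['hand_eye'])
    else:
        W=np.eye(4); W[:3,:3]=R.from_rotvec(np.ravel(p['rvec'])).as_matrix(); W[:3,3]=np.ravel(p['tvec']); M=np.linalg.inv(W)
    return f,p['cx'],p['cy'],M
def shot(name):
    st=state(); c=cam(name,st); im,d=grab_frame(name); im=np.array(im); d=np.array(d)
    f,cx,cy,M=c; v,u=np.mgrid[:384,:512]
    P=np.stack([(u-cx)/f*d,(v-cy)/f*d,d],-1)@M[:3,:3].T+M[:3,3]; P[d==0]=np.nan
    return im,d,P
def save(n,im): cv2.imwrite('pics/'+n,im[...,::-1])
E
python3 - <<'E'
from h import *
s=state(); print(s['time'],s['tool_pos'],s['tool_rot'],s['gripper_width'])
ims=[]
for n in ['top','scene']:
    im,d,P=shot(n); save(n+'.png',im); np.savez(n+'.npz',im=im,P=P); p=camera_params(n);print(n,p, (d>0).mean())
print(camera_params('wrist'))
E
```

```text
0.0 [ 0.20700313 -0.58904845  0.23002729] [-1.06443333e-03  9.85768800e-01  1.68103353e-01 -5.01361401e-05] 1.001482482657301
top {'fovy': 42.890803902353724, 'cx': 257.32054696838856, 'cy': 187.94359729911406, 'rvec': array([ 2.08808576, -2.13679108,  0.199401  ]), 'tvec': array([0.03804076, 0.57609725, 1.47919763])} 0.9960886637369791
scene {'fovy': 43.79169852545934, 'cx': 257.9014807585828, 'cy': 191.37418258330612, 'rvec': array([ 2.35347755,  0.89340889, -0.30629948]), 'tvec': array([-0.46352511, -0.23296536,  2.12138394])} 0.9961293538411459
{'fovy': 67.91180417292507, 'cx': 254.5334359772847, 'cy': 194.51706843991008, 'hand_eye': array([[ 3.66442721e-04, -9.49731476e-01, -3.13065472e-01,
         8.16190593e-02],
       [ 9.99999845e-01,  4.79582605e-04, -2.84387898e-04,
        -1.42390193e-04],
       [ 4.20232893e-04, -3.13065319e-01,  9.49731504e-01,
        -1.41977447e-01],
       [ 0.00000000e+00,  0.00000000e+00,  0.00000000e+00,
         1.00000000e+00]])}
```

View pics/top.png

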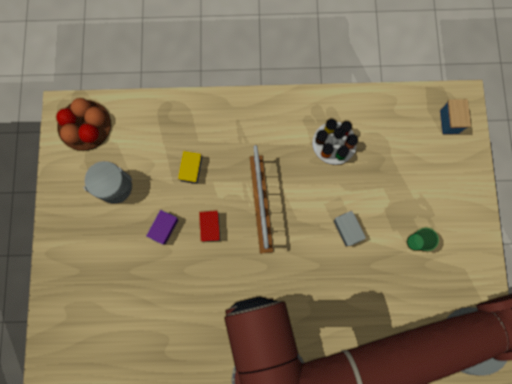

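View pics/scene.png

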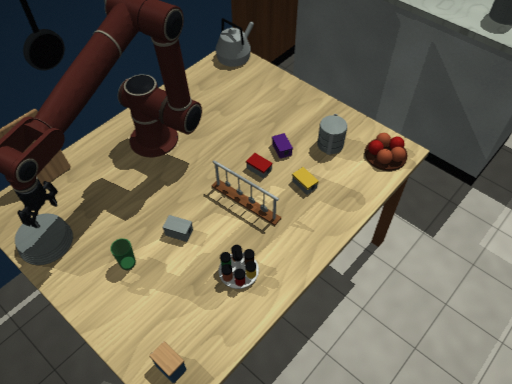

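The top view shows red (209,226), purple look-alike (162,227), yellow (190,167), a steel box (350,229), rail (262,200), carousel (335,140), tumbler (423,240), tiffin (108,182). The bowl of fruit at (84,125) also has red things. The wood/navy block at (455,116) and the grey disc at (480,360) are distractors. The red-lidded box at (209,226) fits the red tin, and the grey box at (350,229) is the only rectangular all-steel one. I'll confirm both in a crop and measure.

Run:
```python
from h import *
z=np.load('top.npz'); im,P=z['im'],z['P']
save('crop.png',cv2.resize(im[120:270,130:450],None,fx=2.5,fy=2.5,interpolation=cv2.INTER_CUBIC))
def rep(n,box,zr):
    u0,v0,u1,v1=box; Q=P[v0:v1,u0:u1].reshape(-1,3); Q=Q[(Q[:,2]>zr[0])&(Q[:,2]<zr[1])]
    (c,s,a)=cv2.minAreaRect((Q[:,:2]*1000).astype(np.float32)); 
    if s[0]<s[1]: s=s[::-1]; a+=90
    print(n,len(Q),'c',np.round(c,1),'size',np.round(s,1),'longaxis deg',round((a+90)%180-90,1),'z',np.round(np.median(Q[:,2]),4))
rep('red',(190,200,228,250),(.042,.06)); rep('yel',(170,142,210,190),(.042,.06)); rep('pur',(140,203,185,250),(.042,.06))
rep('base',(325,200,378,255),(.052,.07)); rep('railbar',(240,135,300,262),(.135,.16)); rep('railfoot',(240,135,300,262),(.006,.016))
rep('tumbler',(400,215,445,260),(.1,.13));rep('tiffin',(75,150,140,210),(.118,.145)); rep('car',(305,110,365,170),(.05,.15))
print(P[300,100],P[226,209],P[229,350])
```

```text
red 587 c [464.4 178.5] size [95.1 60.6] longaxis deg 3.4 z 0.0509
yel 554 c [658.  241.1] size [98.7 61. ] longaxis deg -10.8 z 0.0508
pur 591 c [465.  326.6] size [95.5 62.1] longaxis deg -28.0 z 0.0511
base 613 c [ 446.  -257.8] size [97.2 61.8] longaxis deg 23.5 z 0.0603
railbar 414 c [537.6  14.9] size [308.1  11.8] longaxis deg 4.9 z 0.1496
railfoot 1210 c [558.3 -14.8] size [415.8 193.8] longaxis deg -0.9 z 0.0099
tumbler 170 c [ 401.1 -470.9] size [71.8 68. ] longaxis deg 87.7 z 0.1128
tiffin 1108 c [603.5 489.6] size [113.8 112.5] longaxis deg -34.7 z 0.1281
car 1000 c [ 730.4 -229.8] size [133.9 120.1] longaxis deg -39.4 z 0.085
[0.24244565 0.52545603 0.00078946] [0.46129204 0.17808094 0.0485645 ] [ 0.44020333 -0.2573789   0.06230965]
```

View pics/crop.png

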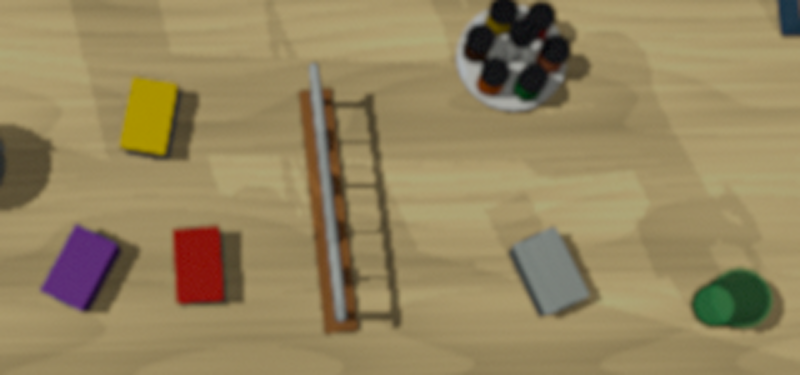

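The crop confirms them: red tin at (200,265), steel tin at (550,272), yellow (150,117), and the purple look-alike (82,267) to be left alone. All sizes and heights match. Next I look at the base from near on the way.

```bash
cat >> h.py <<'E'
def plan(pos,yaw):
    s=state(); q=s['tool_rot']; A=R.from_quat([q[1],q[2],q[3],q[0]])
    B=R.from_euler('z',yaw,degrees=True)*R.from_euler('x',180,degrees=True)
    sh=A.inv().apply(np.array(pos)-s['tool_pos'])/.025; r=np.degrees((A.inv()*B).as_rotvec())/8
    print('t',round(s['time'],2),'at',np.round(s['tool_pos'],4),'yaw',round(np.degrees(np.arctan2(*A.as_matrix()[[1,0],0])),2),'shift',np.round(sh,2),'turn',np.round(r,2),'w',round(s['gripper_width'],3),'F',np.round(s['contact_force'],1),'g',round(s['grasp_force'],1))
def rect(P,c,rad,zr):
    Q=P.reshape(-1,3); Q=Q[(np.hypot(Q[:,0]-c[0],Q[:,1]-c[1])<rad)&(Q[:,2]>zr[0])&(Q[:,2]<zr[1])]
    (c,s,a)=cv2.minAreaRect((Q[:,:2]*1000).astype(np.float32))
    if s[0]<s[1]: s=s[::-1]; a+=90
    print(len(Q),'c',np.round(c,1),'size',np.round(s,1),'deg',round((a+90)%180-90,1),'z',np.round(np.median(Q[:,2]),4))
E
python3 -c "
from h import *
plan((.446,-.258,.23),23.5)"
```

```text
t 0.1 at [ 0.207  -0.5891  0.2302] yaw 19.35 shift [13.41 -9.33  0.03] turn [-0.01 -0.   -0.52] w 1.0 F [0.1 0.7 0.9] g 0.0
```

Request:
{"fn": "jog_arm", "kwargs": {
  "targets": [
    [[13.4,-9.3,0],[0,0,-0.5],100],
    [[13.4,-9.3,0],[0,0,-0.5],100],
    [[13.4,-9.3,0],[0,0,-0.5],100],
    [[13.4,-9.3,0],[0,0,-0.5],100],
    [[13.4,-9.3,0],[0,0,-0.5],100],
    [[13.4,-9.3,0],[0,0,-0.5],100],
    [[13.4,-9.3,0],[0,0,-0.5],100],
    [[13.4,-9.3,0],[0,0,-0.5],100]
  ]
}}

```text
time: 1.1
tool_pos: [0.4468, -0.2574, 0.2308]
tool_rot: [-0.0, 0.979, 0.204, -0.0]
contact_force: [1.1, 0.1, -0.3]
gripper_width: 1.003
grasp_force: 0.0
```

```bash
python3 -c "
from h import *
im,d,P=shot('wrist'); save('w1.png',im); rect(P,(.446,-.258),.08,(.052,.07))
plan((.464,.178,.23),3.4)"
```

```text
4300 c [ 448.7 -258.3] size [96.7 60.1] deg 22.9 z 0.0592
t 1.15 at [ 0.4462 -0.2585  0.2309] yaw 23.48 shift [  7.61 -15.73   0.04] turn [-0.    0.01  2.51] w 1.0 F [-0.5 -0.7 -0.5] g 0.0
```

Request:
{"fn": "jog_arm", "kwargs": {
  "targets": [
    [[7.6,-15.7,0],[0,0,2.5],100],
    [[7.6,-15.7,0],[0,0,2.5],100],
    [[7.6,-15.7,0],[0,0,2.5],100],
    [[7.6,-15.7,0],[0,0,2.5],100],
    [[7.6,-15.7,0],[0,0,2.5],100],
    [[7.6,-15.7,0],[0,0,2.5],100],
    [[7.6,-15.7,0],[0,0,2.5],100],
    [[7.6,-15.7,0],[0,0,2.5],100]
  ]
}}

```text
time: 2.15
tool_pos: [0.4648, 0.1784, 0.231]
tool_rot: [-0.0, 1.0, 0.031, -0.0]
contact_force: [0.1, -1.0, -0.2]
gripper_width: 1.001
grasp_force: 0.0
```

Request:
{"fn": "jog_arm", "kwargs": {
  "targets": [
    [[0,0,0],[0,0,0],100],
    [[0,0,0],[0,0,0],100]
  ]
}}

```text
time: 2.4
tool_pos: [0.4653, 0.1747, 0.2312]
tool_rot: [0.0, 1.0, 0.028, -0.0]
contact_force: [1.2, 0.5, 0.2]
gripper_width: 1.004
grasp_force: 0.0
```

```bash
python3 -c "
from h import *
im,d,P=shot('wrist'); rect(P,(.464,.178),.075,(.043,.06))
plan((.465,.178,.012),3.4)"
```

```text
4066 c [468.3 178.3] size [95.4 59.9] deg 3.5 z 0.0493
t 2.45 at [0.4653 0.1747 0.2312] yaw 3.19 shift [-0.   -0.14  8.77] turn [ 0.    0.   -0.03] w 1.0 F [-0.3  0.2  0.1] g 0.0
```

Request:
{"fn": "jog_arm", "kwargs": {
  "targets": [
    [[0.1,-0.14,2],[0,0,0],100],
    [[0.1,-0.14,4],[0,0,0],100],
    [[0.1,-0.14,5.5],[0,0,0],100],
    [[0.1,-0.14,7],[0,0,0],100],
    [[0.1,-0.14,8],[0,0,0],100],
    [[0.1,-0.14,8.75],[0,0,0],100],
    [[0.1,-0.14,8.75],[0,0,0],100],
    [[0.1,-0.14,8.75],[0,0,0],100]
  ]
}}

```text
time: 3.45
tool_pos: [0.4682, 0.1795, 0.0135]
tool_rot: [-0.0, 1.0, 0.029, 0.001]
contact_force: [0.8, 1.0, -0.2]
gripper_width: 1.001
grasp_force: 0.0
```

Request:
{"fn": "jog_arm", "kwargs": {
  "targets": [
    [[0,0,0],[0,0,0],50],
    [[0,0,0],[0,0,0],50],
    [[0,0,0],[0,0,0],50],
    [[0,0,0],[0,0,0],50],
    [[0,0,0],[0,0,0],50],
    [[0,0,0],[0,0,0],50],
    [[0,0,0],[0,0,0],50],
    [[0,0,0],[0,0,0],50]
  ]
}}

```text
time: 4.45
tool_pos: [0.4686, 0.1801, 0.0141]
tool_rot: [0.0, 1.0, 0.029, 0.001]
contact_force: [-1.6, -0.1, 6.7]
gripper_width: 0.694
grasp_force: 66.4
```

Request:
{"fn": "jog_arm", "kwargs": {
  "targets": [
    [[0,0,-0.4],[0,0,0],40],
    [[0,0,-1.2],[0,0,0],40],
    [[0,0,-2.5],[0,0,0],40],
    [[0,0,-4],[0,0,0],40],
    [[0,0,-5.5],[0,0,0],40],
    [[0,0,-7],[0,0,0],40],
    [[0,0,-8],[0,0,0],40],
    [[0,0,-8],[0,0,0],40]
  ]
}}

```text
time: 5.45
tool_pos: [0.4682, 0.1804, 0.2148]
tool_rot: [-0.001, 1.0, 0.029, 0.002]
contact_force: [0.5, -0.7, -2.1]
gripper_width: 0.696
grasp_force: 65.7
```

Request:
{"fn": "jog_arm", "kwargs": {
  "targets": [
    [[0,0,0],[0,0,0],40],
    [[0,0,0],[0,0,0],40]
  ]
}}

```text
time: 5.7
tool_pos: [0.4661, 0.1798, 0.2103]
tool_rot: [0.0, 1.0, 0.029, -0.002]
contact_force: [-0.5, -0.9, -2.5]
gripper_width: 0.694
grasp_force: 65.7
```

```bash
python3 -c "
from h import *
im,d,P=shot('wrist'); save('w2.png',im); s=state(); rect(P,s['tool_pos'][:2],.09,(s['tool_pos'][2]+.02,s['tool_pos'][2]+.045))
plan((.4475,-.258,.21),23)"
```

```text
23477 c [474.4 182.3] size [89.5 80.2] deg -87.0 z 0.2454
t 5.75 at [0.4663 0.1798 0.2106] yaw 3.36 shift [-1.78 17.44  0.04] turn [-0.    0.02 -2.46] w 0.696 F [-0.  -0.3 -1.4] g 65.7
```

View pics/w2.png

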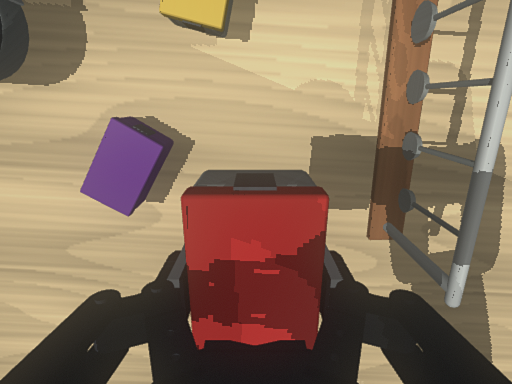

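```bash
cat >> h.py <<'E'
def held(col):
    im,d,P=shot('wrist'); s=state(); q=s['tool_rot']; A=R.from_quat([q[1],q[2],q[3],q[0]])
    i=im.astype(int); m=(i[...,0]>90)&(i[...,2]<70)&((i[...,1]<60) if col=='r' else (i[...,1]>80))&(d<.25)&(d>0)
    L=A.inv().apply(P[m]-s['tool_pos'])*1000
    t=L[L[:,2]<np.median(L[:,2])+5]
    y=t[:,1]; mid=(y>-20)&(y<20)
    # front edge line x(y), and side extents
    b=[(c,t[abs(y-c)<2,0].max()) for c in range(-20,21,5)]
    k=np.polyfit(*zip(*b),1); print('held n',m.sum(),'front x@0',round(k[1],1),'-> centre x',round(k[1]-47.5,1),'yaw err deg(tool)',round(np.degrees(-np.arctan(k[0])),1),'y pct',np.round(np.percentile(y,[.5,99.5]),1),'lid z',np.round(np.median(t[:,2]),1),'tilt x/y',np.round(np.polyfit(t[:,0],t[:,2],1)[0],3),np.round(np.polyfit(t[:,1],t[:,2],1)[0],3))
E
python3 -c "
from h import *
held('r')"
```

```text
held n 17510 front x@0 46.2 -> centre x -1.3 yaw err deg(tool) -0.0 y pct [-29.3  28.4] lid z -34.8 tilt x/y 0.004 0.001
```

Request:
{"fn": "jog_arm", "kwargs": {
  "targets": [
    [[-0.2,1.5,0],[0,0,-0.2],40],
    [[-0.4,3.5,0],[0,0,-0.5],40],
    [[-0.6,5.5,0],[0,0,-0.8],40],
    [[-0.8,7.5,0],[0,0,-1.1],40],
    [[-1,9.5,0],[0,0,-1.4],40],
    [[-1.2,11.5,0],[0,0,-1.7],40],
    [[-1.4,13.5,0],[0,0,-2],40],
    [[-1.6,15.5,0],[0,0,-2.3],40]
  ]
}}

```text
time: 6.8
tool_pos: [0.4495, -0.2107, 0.2119]
tool_rot: [-0.0, 0.982, 0.189, -0.0]
contact_force: [-0.2, 0.5, -1.9]
gripper_width: 0.695
grasp_force: 65.8
```

Request:
{"fn": "jog_arm", "kwargs": {
  "targets": [
    [[0,1,0],[0,0,0],40],
    [[0,1.2,0],[0,0,0],40],
    [[0,1.2,0],[0,0,0],40],
    [[0,1.2,0],[0,0,0],40]
  ]
}}

```text
time: 7.3
tool_pos: [0.461, -0.2359, 0.2123]
tool_rot: [-0.0, 0.982, 0.189, -0.0]
contact_force: [-0.6, 0.7, -1.6]
gripper_width: 0.693
grasp_force: 65.9
```

```bash
python3 -c "
from h import *
held('r')
plan((.448,-.258,.1),23)"
```

```text
held n 19491 front x@0 46.3 -> centre x -1.2 yaw err deg(tool) -0.1 y pct [-28.9  28.5] lid z -35.0 tilt x/y 0.003 0.002
t 7.35 at [ 0.4611 -0.236   0.2124] yaw 21.83 shift [-0.81  0.63  4.5 ] turn [-0.    0.   -0.15] w 0.692 F [-0.7  0.5 -1.2] g 65.9
```

Request:
{"fn": "jog_arm", "kwargs": {
  "targets": [
    [[-0.4,0.3,0],[0,0,-0.15],40],
    [[-0.75,0.64,0.5],[0,0,-0.15],40],
    [[-0.75,0.64,1.5],[0,0,-0.15],40],
    [[-0.75,0.64,2.5],[0,0,-0.15],40],
    [[-0.75,0.64,3.5],[0,0,-0.15],40],
    [[-0.75,0.64,4.3],[0,0,-0.15],40],
    [[-0.75,0.64,4.5],[0,0,-0.15],40],
    [[-0.75,0.64,4.5],[0,0,-0.15],40]
  ]
}}

```text
time: 8.35
tool_pos: [0.4495, -0.2587, 0.0998]
tool_rot: [-0.0, 0.98, 0.199, -0.0]
contact_force: [0.2, 0.8, -1.5]
gripper_width: 0.691
grasp_force: 65.9
```

```bash
python3 -c "
from h import *
held('r')
plan((.4496,-.2578,.075),23)
im,d,P=shot('scene'); c=im[190:260,140:220]; save('s3.png',cv2.resize(c,None,fx=7,fy=7))"
```

```text
held n 16716 front x@0 46.2 -> centre x -1.3 yaw err deg(tool) -0.2 y pct [-29.4  28.2] lid z -34.3 tilt x/y 0.005 0.003
t 8.4 at [ 0.4499 -0.259   0.1006] yaw 22.95 shift [ 0.01 -0.05  1.02] turn [ 0.01 -0.   -0.01] w 0.689 F [ 0.2 -0.5 -2.1] g 65.9
```

View pics/s3.png

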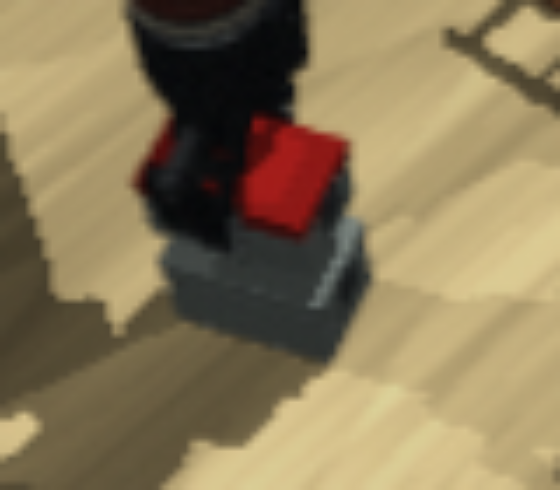

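The red tin hangs squarely above the steel tin (lid at 290,170, steel edge at 340,250). I lower it to touch.

Request:
{"fn": "jog_arm", "kwargs": {
  "targets": [
    [[0,-0.05,0.4],[0,0,0],40],
    [[0,-0.05,0.7],[0,0,0],40],
    [[0,-0.05,0.9],[0,0,0],40],
    [[0,-0.05,0.95],[0,0,0],40],
    [[0,-0.05,1],[0,0,0],40],
    [[0,-0.05,1],[0,0,0],40]
  ]
}}

```text
time: 9.2
tool_pos: [0.4493, -0.2578, 0.0752]
tool_rot: [0.0, 0.98, 0.199, 0.0]
contact_force: [0.4, 0.9, -1.3]
gripper_width: 0.696
grasp_force: 65.9
```

Request:
{"fn": "jog_arm", "kwargs": {
  "targets": [
    [[0,0,0.04],[0,0,0],40],
    [[0,0,0.04],[0,0,0],40],
    [[0,0,0.08],[0,0,0],40],
    [[0,0,0.08],[0,0,0],40]
  ]
}}

```text
time: 9.7
tool_pos: [0.4493, -0.2578, 0.0741]
tool_rot: [0.0, 0.98, 0.199, -0.0]
contact_force: [-3.8, 1.8, 5.9]
gripper_width: 0.688
grasp_force: 66.8
```

Contact at z = 0.074, as expected. I open the fingers and back off straight up.

Request:
{"fn": "jog_arm", "kwargs": {
  "targets": [
    [[0,0,0],[0,0,0],75],
    [[0,0,0],[0,0,0],85],
    [[0,0,0],[0,0,0],100],
    [[0,0,0],[0,0,0],100],
    [[0,0,0],[0,0,0],100],
    [[0,0,0],[0,0,0],100]
  ]
}}

```text
time: 10.45
tool_pos: [0.4492, -0.2577, 0.073]
tool_rot: [-0.0, 0.98, 0.199, 0.0]
contact_force: [0.5, -0.6, 0.2]
gripper_width: 1.0
grasp_force: 0.0
```

Request:
{"fn": "jog_arm", "kwargs": {
  "targets": [
    [[0,0,-0.3],[0,0,0],100],
    [[0,0,-1],[0,0,0],100],
    [[0,0,-2],[0,0,0],100],
    [[0,0,-3.5],[0,0,0],100],
    [[0,0,-5],[0,0,0],100],
    [[0,0,-6.5],[0,0,0],100],
    [[0,0,-7],[0,0,0],100],
    [[0,0,-7],[0,0,0],100]
  ]
}}

```text
time: 11.45
tool_pos: [0.4495, -0.2579, 0.2492]
tool_rot: [0.001, 0.98, 0.199, 0.001]
contact_force: [-0.5, 0.1, -0.8]
gripper_width: 1.0
grasp_force: 0.0
```

```bash
python3 -c "
from h import *
import h
im,d,P=shot('wrist'); save('w4.png',im); rect(P,(.448,-.258),.075,(.1,.12)); rect(P,(.448,-.258),.09,(.05,.068))
plan((.658,.241,.25),-10.8)"
```

```text
5173 c [ 449.5 -257.6] size [95.8 60.2] deg 23.0 z 0.1093
104 c [ 491.4 -240.4] size [58.8  3.6] deg -68.1 z 0.0539
t 11.5 at [ 0.4489 -0.2575  0.2474] yaw 22.96 shift [ 15.48 -15.1   -0.1 ] turn [-0.    0.    4.22] w 1.001 F [-0.4 -0.2 -0.3] g 0.0
```

View pics/w4.png

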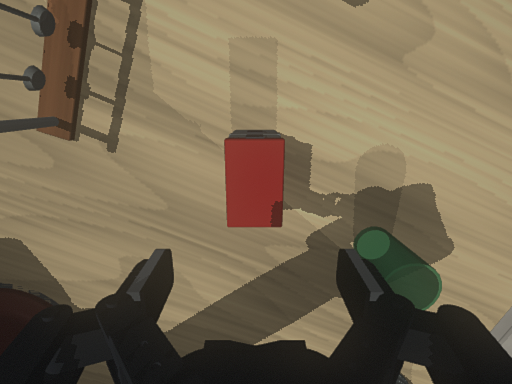

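Red stands on the steel tin ((254,182)), aligned to about 1–2 mm and 0.1°. Now I go to the yellow tin.

Request:
{"fn": "jog_arm", "kwargs": {
  "targets": [
    [[3,-3,0],[0,0,0.8],100],
    [[5,-5,0],[0,0,1.4],100],
    [[7,-7,0],[0,0,2],100],
    [[9,-9,0],[0,0,2.6],100],
    [[11,-11,0],[0,0,3.2],100],
    [[13,-13,0],[0,0,3.8],100],
    [[15.5,-15.1,0],[0,0,4.2],100],
    [[15.5,-15.1,0],[0,0,4.2],100]
  ]
}}

```text
time: 12.5
tool_pos: [0.6412, 0.2055, 0.245]
tool_rot: [0.001, 0.996, -0.093, -0.002]
contact_force: [0.5, -0.3, 1.2]
gripper_width: 0.996
grasp_force: 0.0
```

Request:
{"fn": "jog_arm", "kwargs": {
  "targets": [
    [[0,0,0],[0,0,0],100],
    [[0,0,0],[0,0,0],100]
  ]
}}

```text
time: 12.75
tool_pos: [0.6408, 0.2034, 0.2455]
tool_rot: [0.001, 0.996, -0.093, -0.002]
contact_force: [0.7, -0.2, 0.1]
gripper_width: 0.994
grasp_force: 0.0
```

```bash
python3 -c "
from h import *
im,d,P=shot('wrist'); rect(P,(.658,.241),.075,(.043,.06))
plan((.660,.241,.0135),-10.8)"
```

```text
3893 c [660.5 241. ] size [97.7 60. ] deg -10.4 z 0.0493
t 12.8 at [0.6409 0.2028 0.2463] yaw -10.68 shift [ 0.49 -1.66  9.31] turn [0.01 0.02 0.01] w 1.004 F [ 0.7 -0.7 -0.6] g 0.0
```

Request:
{"fn": "jog_arm", "kwargs": {
  "targets": [
    [[0.5,-1.65,1.5],[0,0,0],100],
    [[0.5,-1.65,3],[0,0,0],100],
    [[0.5,-1.65,4.5],[0,0,0],100],
    [[0.5,-1.65,6],[0,0,0],100],
    [[0.5,-1.65,7.5],[0,0,0],100],
    [[0.5,-1.65,8.6],[0,0,0],100],
    [[0.5,-1.65,9.3],[0,0,0],100],
    [[0.5,-1.65,9.3],[0,0,0],100]
  ]
}}

```text
time: 13.8
tool_pos: [0.6605, 0.2406, 0.0141]
tool_rot: [0.001, 0.996, -0.093, -0.001]
contact_force: [0.1, -0.8, 0.5]
gripper_width: 1.003
grasp_force: 0.0
```

Request:
{"fn": "jog_arm", "kwargs": {
  "targets": [
    [[0,0,0],[0,0,0],100],
    [[0,0,0],[0,0,0],50],
    [[0,0,0],[0,0,0],50],
    [[0,0,0],[0,0,0],50],
    [[0,0,0],[0,0,0],50],
    [[0,0,0],[0,0,0],50],
    [[0,0,0],[0,0,0],50],
    [[0,0,0],[0,0,0],50]
  ]
}}

```text
time: 14.8
tool_pos: [0.663, 0.2421, 0.0176]
tool_rot: [-0.0, 0.996, -0.093, 0.001]
contact_force: [-0.7, -0.5, 6.0]
gripper_width: 0.693
grasp_force: 67.7
```

Request:
{"fn": "jog_arm", "kwargs": {
  "targets": [
    [[0,0,-0.4],[0,0,0],40],
    [[0,0,-1.2],[0,0,0],40],
    [[0,0,-2.5],[0,0,0],40],
    [[0,0,-4],[0,0,0],40],
    [[0,0,-6],[0,0,0],40],
    [[0,0,-8],[0,0,0],40],
    [[0,0,-9.2],[0,0,0],40],
    [[0,0,-9.2],[0,0,0],40]
  ]
}}

```text
time: 15.8
tool_pos: [0.6631, 0.2424, 0.2507]
tool_rot: [-0.001, 0.996, -0.093, 0.004]
contact_force: [0.5, -0.4, -3.2]
gripper_width: 0.69
grasp_force: 67.0
```

```bash
python3 -c "
from h import *
held('y')
plan((.4495,-.2576,.245),23)"
```

```text
held n 13616 front x@0 46.8 -> centre x -0.7 yaw err deg(tool) -0.2 y pct [-30.3  28.1] lid z -35.2 tilt x/y 0.001 0.003
t 15.85 at [0.6619 0.2421 0.2471] yaw -10.64 shift [-4.66 21.21  0.05] turn [-0.   -0.02 -4.2 ] w 0.693 F [-0.1 -0.9 -3.2] g 67.0
```

Request:
{"fn": "jog_arm", "kwargs": {
  "targets": [
    [[-0.2,1,0],[0,0,-0.2],40],
    [[-0.5,2.5,0],[0,0,-0.5],40],
    [[-0.9,4,0],[0,0,-0.8],40],
    [[-1.3,6,0],[0,0,-1.2],40],
    [[-1.7,8,0],[0,0,-1.6],40],
    [[-2.1,9.5,0],[0,0,-1.9],40],
    [[-2.4,11,0],[0,0,-2.2],40],
    [[-2.6,12,0],[0,0,-2.4],40]
  ]
}}

```text
time: 16.85
tool_pos: [0.5401, -0.042, 0.2422]
tool_rot: [-0.001, 0.997, 0.075, -0.002]
contact_force: [0.4, -0.1, -2.7]
gripper_width: 0.692
grasp_force: 66.8
```

```bash
python3 -c "
from h import *
plan((.4495,-.2576,.235),23)"
```

```text
t 16.85 at [ 0.5401 -0.042   0.2422] yaw 8.55 shift [-4.86  7.99  0.3 ] turn [-0.02  0.03 -1.81] w 0.692 F [ 0.4 -0.1 -2.7] g 66.8
```

Request:
{"fn": "jog_arm", "kwargs": {
  "targets": [
    [[-0.8,1.3,0],[0,0,-0.3],40],
    [[-1.7,2.8,0.1],[0,0,-0.6],40],
    [[-2.6,4.3,0.1],[0,0,-1],40],
    [[-3.5,5.8,0.2],[0,0,-1.3],40],
    [[-4.3,7.1,0.2],[0,0,-1.6],40],
    [[-4.85,8,0.3],[0,0,-1.8],40],
    [[-4.85,8,0.3],[0,0,-1.8],40],
    [[-4.85,8,0.3],[0,0,-1.8],40]
  ]
}}

```text
time: 17.85
tool_pos: [0.4516, -0.2558, 0.2361]
tool_rot: [-0.001, 0.98, 0.199, -0.001]
contact_force: [0.2, 0.7, -3.3]
gripper_width: 0.692
grasp_force: 66.8
```

Request:
{"fn": "jog_arm", "kwargs": {
  "targets": [
    [[0,0,0],[0,0,0],40],
    [[0,0,0],[0,0,0],40],
    [[0,0,0],[0,0,0],40]
  ]
}}

```text
time: 18.23
tool_pos: [0.4524, -0.2564, 0.2382]
tool_rot: [0.0, 0.98, 0.199, 0.0]
contact_force: [-0.4, 1.1, -3.1]
gripper_width: 0.691
grasp_force: 66.8
```

```bash
python3 -c "
from h import *
held('y')
plan((.4501,-.2573,.165),23)"
```

```text
held n 14628 front x@0 46.3 -> centre x -1.2 yaw err deg(tool) 0.3 y pct [-29.5  29.1] lid z -31.7 tilt x/y 0.006 -0.003
t 18.27 at [ 0.4524 -0.2564  0.2382] yaw 22.99 shift [-0.1  -0.    2.93] turn [ 0. -0. -0.] w 0.696 F [ 0.3  0.6 -2.6] g 66.8
```

Request:
{"fn": "jog_arm", "kwargs": {
  "targets": [
    [[-0.1,0,0.5],[0,0,0],40],
    [[-0.1,0,1.2],[0,0,0],40],
    [[-0.1,0,1.9],[0,0,0],40],
    [[-0.1,0,2.5],[0,0,0],40],
    [[-0.1,0,2.9],[0,0,0],40],
    [[-0.1,0,2.9],[0,0,0],40],
    [[-0.1,0,2.9],[0,0,0],40],
    [[-0.1,0,2.9],[0,0,0],40]
  ]
}}

```text
time: 19.27
tool_pos: [0.4504, -0.2581, 0.1666]
tool_rot: [0.001, 0.98, 0.199, 0.001]
contact_force: [-0.1, -0.7, -2.9]
gripper_width: 0.694
grasp_force: 66.8
```

```bash
cat >> h.py <<'E'
def sc(n):
    im,d,P=shot('scene'); i=im.astype(int)
    box=np.zeros(d.shape,bool); box[170:260,130:230]=1
    y=box&(i[...,0]>90)&(i[...,1]>70)&(i[...,2]<40)&(P[...,2]>.12); r=box&(i[...,0]>80)&(i[...,1]<50)&(i[...,2]<50)&(P[...,2]>.09)&(P[...,2]<.2)
    for m in (y,r): print(m.sum(), np.round(np.nanmedian(P[m],0),4) if m.any() else '', np.round(np.nanmax(P[m],0),4) if m.any() else '')
    save(n,cv2.resize(im[170:260,130:230],None,fx=6,fy=6,interpolation=cv2.INTER_CUBIC))
    held('y'); plan((.4501,-.2573,.141),23)
E
python3 -c "
from h import *
sc('s5.png')"
```

```text
44 [ 0.4534 -0.2528  0.1981] [ 0.5014 -0.2242  0.2796]
64 [ 0.4838 -0.2461  0.1106] [ 0.504  -0.2152  0.1559]
held n 16210 front x@0 46.2 -> centre x -1.3 yaw err deg(tool) 0.0 y pct [-29.4  29.1] lid z -31.8 tilt x/y 0.004 0.004
t 19.38 at [ 0.4502 -0.258   0.1663] yaw 22.95 shift [ 0.01 -0.03  1.01] turn [ 0.01 -0.   -0.01] w 0.689 F [-1.   0.2 -3.4] g 66.8
```

View pics/s5.png

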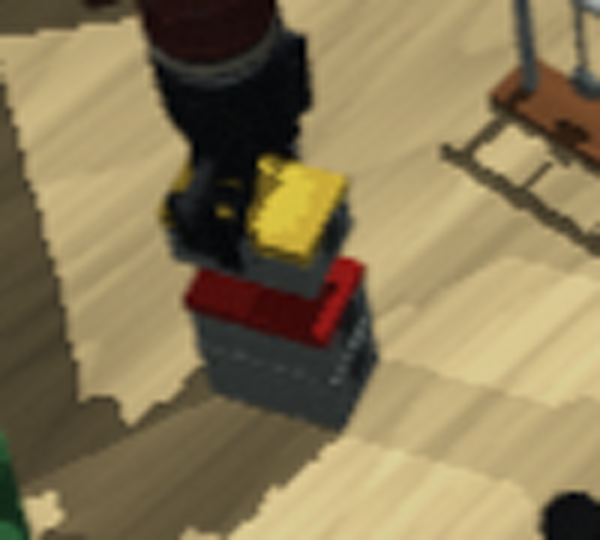

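The yellow tin (290,205) hangs level and squarely over the red lid (280,300). Its lid is at z 0.198 and red's at 0.1106, so the gap is now about 37 mm. I go down 23 mm.

Request:
{"fn": "jog_arm", "kwargs": {
  "targets": [
    [[0,-0.03,0.2],[0,0,0],40],
    [[0,-0.03,0.4],[0,0,0],40],
    [[0,-0.03,0.6],[0,0,0],40],
    [[0,-0.03,0.75],[0,0,0],40],
    [[0,-0.03,0.85],[0,0,0],40],
    [[0,-0.03,0.9],[0,0,0],40],
    [[0,-0.03,0.9],[0,0,0],40],
    [[0,-0.03,0.9],[0,0,0],40]
  ]
}}

```text
time: 20.38
tool_pos: [0.4497, -0.2571, 0.1433]
tool_rot: [0.0, 0.98, 0.199, 0.0]
contact_force: [-0.2, -0.7, -3.3]
gripper_width: 0.693
grasp_force: 66.8
```

Request:
{"fn": "jog_arm", "kwargs": {
  "targets": [
    [[0,0,0],[0,0,0],40],
    [[0,0,0],[0,0,0],40],
    [[0,0,0],[0,0,0],40],
    [[0,0,0],[0,0,0],40]
  ]
}}

```text
time: 20.88
tool_pos: [0.4496, -0.257, 0.1431]
tool_rot: [0.0, 0.98, 0.199, 0.0]
contact_force: [-0.1, -0.2, -3.2]
gripper_width: 0.693
grasp_force: 66.8
```

```bash
python3 -c "
from h import *
sc('s6.png')"
```

```text
41 [ 0.4509 -0.2475  0.1757] [ 0.4998 -0.222   0.2576]
27 [ 0.4898 -0.2436  0.1076] [ 0.4985 -0.2201  0.1159]
held n 18366 front x@0 46.2 -> centre x -1.3 yaw err deg(tool) 0.4 y pct [-29.4  28.9] lid z -31.7 tilt x/y 0.004 0.007
t 20.98 at [ 0.4496 -0.257   0.1431] yaw 22.96 shift [0.01 0.02 0.08] turn [-0.   -0.   -0.01] w 0.688 F [-0.2 -1.2 -2.8] g 66.8
```

View pics/s6.png

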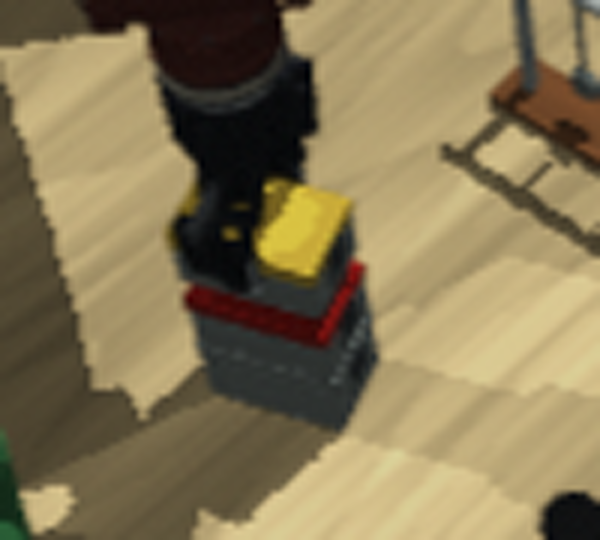

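The yellow lid is at z 0.1757, so the gap is about 15 mm. The tin is level, centred over the red one ((260,310) in the picture), and still. I hand in.

```bash
python3 -c "
from plant import *
print(job_done())"
```

```text
the job is handed in; nothing more can be done
None
```

The red tin is released on the steel tin, offset about 2 mm, and the yellow tin was lifted over the rail and is held still about 15 mm above the red lid, level and centred; I handed the job in at 21 s, and the interface reported no verdict.

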